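Reset the tripped bench supply

ROBOT

A 7-joint arm with a two-finger parallel gripper is mounted at the origin on the work surface. World frame = base frame: x ahead of the robot, y to its left, z up, the work surface at z = 0. Lengths are in m, angles in rad, forces in N, time in s.
With the tool pointing down it reaches from about 0.35 to 0.9 m from the base axis. Payload 19.9 kg.
Tool frame: the origin (TCP) lies between the finger pads; the fingertips stand 25 mm ahead of it and the grasp point (between the pads) lies 6 mm ahead of it; z points along the fingers, y is the direction in which the jaws open and shut (so a half turn about z gives the same grasp; the last joint's range is limited). The gripper opens to 85 mm and grips with 20 to 120 N. Pads are 22 mm wide; open, the fingers measure 114 mm over their backs; the gripper's body (76 mm by 85 mm) begins 54 mm behind the grasp point. The pads swing forward as they close: fully open they stand 13 mm farther back than shut.
Start: joints at [-1.375, 0.417, -0.01, 1.614, 0.005, 1.111, -0.053], TCP at [0.147, 0.607, 0.256] pointing down, gripper open.
Joint ranges: [-2.81, 2.81], [-0.39, 2.02], [-1.27, 1.25], [0.06, 2.57], [-1.19, 4.33], [0.19, 2], [-2.82, 2.82]. Speed limits (rad/s): [1.89, 1.89, 2.39, 2.39, 3.01, 3.01, 3.01].

INTERFACE

Orientations are given as a unit quaternion [w, x, y, z].
In Python, from station import arm gives the robot as it stands. The module is installed in compiled form; this text tells all that it offers.
- The arm moves only by the tool play_rows, never from a script. Its argument "motion" is a list of rows, each an object of numbers: "dx", "dy", "dz": the shift along the tool's x, y, z in mm; "wx", "wy", "wz": the turn, a rotation vector about the tool's x, y, z in rad; "claw": the finger opening in mm, from 0 to 85.4. A call has 1 to 20 rows; each row shifts and turns the pose as measured when the row begins, along the tool's axes as they then stand; what a row does not reach is not made up. A row lasts 1/8 s, in which the tool goes at most 62.5 mm and 10.7 degrees, less where a joint would pass 70% of its speed; a pose out of reach is approached as far as the arm can. A call with a gripper value outside its range is refused whole. The fingers move at their own pace and stop on an object; "squeeze" is the grip in N (left out, the last holds). Time passes only in rows, so rows that do not move let the fingers close. It gives the time, the measured TCP pose, the force and the opening at its end, in the units of the state.
- arm.state(): the state, without advancing time (a new reading comes with each control period).
- arm.camera(name): name is "scene" or "top" or "wrist"; returns a dict with "img" (400x640x3 uint8, blue, green, red), "fx", "fy", "cx", "cy" (pixels), "distortion" ([k1, k2, p1, p2, k3] as OpenCV has them; the pictures are not rectified), "R" (3x3) and "t" (3): a world point X has camera coordinates R X + t. Camera axes: x right, y down, z forward; pixel columns grow to the right and rows downward; lengths in m; the calibration is good to about 2 mm. A picture is of the moment at which its call begins. There is no depth.
- arm.finish_job(): hands the job in, once; it reports no verdict.
Trained networks look in a picture, given as the dict that the camera call returned (one of the last four; its "shot" number tells which), for a name from the list of things; names that differ only in an ending like _2 or _b are one class to them, and where a whole thing is asked for, a point or a joint stands for the part that bears it (a point fixed in the world has none). Each returns a list of dicts, best first, with "p" (0 to 1); they miss things now and then, are a little off and sometimes report something else, mostly with a low value. They report only what shows in the picture. A call takes as long as a camera call. They do not tell look-alikes from the thing itself.
- arm.spot_in(target, picture): "position" ([column, row] in pixels, amid what is visible of it).
- arm.mark_of(target, picture): "position" ([column, row] in pixels: a listed point, or the origin of a listed thing).
The state is a dict: "time_s": time; "q": joint angles; "joint_vel": joint speeds; "tau": joint torques, N m; "position": TCP position; "tcp_rot": TCP orientation; "contact_force": force on the tool from outside, world axes, zero at the start; "ft_torque": the same for the moment, N m; "grip_width": finger opening in m.
Only numpy, scipy, OpenCV 4.12 (cv2) and the standard library are available. Lean on these libraries where they do the work, as an engineer would, in place of code of your own. Each camera call takes 0.05 s, during which the arm holds its last target. There are 200 camera calls.

TASK

The bench supply has tripped. Using only your fingertips, reach into the round well and press the sunken reset key all the way down, hold it down for about a second and let it come right back up; then push the toggle lever fully over to its far side, away from the robot, to switch the bench back on. Do not press the key in the square well, do not pick up, tip or shove any of the boxes, and leave the things lying around them alone.

Things in the scene. Friction and masses are not known exactly. Their poses are not given: they have to be found in the camera images.
- round_mouth (a point): Centre of the mouth of the reset box's round well, level with the box top, 63 mm above the bench; axes are the box's, z up. Well vertical, 48 mm in diameter; in it a white key cap 26 mm in diameter, its top 26 mm below the mouth. Box loose, about 1.6 kg, 100 (x) x 110 (y) x 60 mm high, on a 3 mm mat, turned up to 0.5 rad; cable gland stub on its +x side.
- round_key (a joint): How far the reset key in the round well is pressed (m): 0 up, 0.006 fully down at its stop. Spring return: it starts to move at 2 N and takes 5 N to reach the stop.
- square_mouth (a point): Centre of the mouth of the square well of the calibration box, 48 x 48 mm, otherwise the same box and key as the reset box, at the same heights. Not to be pressed.
- square_key (a joint): How far the key in the square well is pressed (m): 0 up. Leave it alone.
- lever_pivot (a point): Pivot of the switch box's toggle lever, mid-top, 2 mm above the box top, 65 mm above the bench; axes are the box's, z up. Lever: steel rod 10 mm thick, black 16 mm ball centred 50 mm from the pivot; swings in the box's x-z plane. Box loose, about 1.6 kg, 100 (x) x 110 (y) x 60 mm high, on a 3 mm mat, turned up to 0.5 rad; cable gland stub on its +x side.
- lever (a joint): Angle of the toggle lever (rad): 0 is leaning 0.4 rad from vertical towards the robot (box -x), 0.4 upright, 0.8 leaning 0.4 rad to the far side (box +x), which is its stop, on. It starts between 0 and 0.15, has friction (about 1 N at the ball to move it, up to 4 N when a grippy fingertip drags on it) and stays where it is left.
- socket_mid (a point): Centre of a loose steel wrench socket standing upright, 42 mm in diameter, 45 mm high. Bystander.
- plug_mid (a point): Centre of a loose brass plug standing upright, 20 mm in diameter, 42 mm high. Bystander.
- tin_mid (a point): Centre of a loose low round aluminium tin, 64 mm in diameter, 30 mm high. Bystander.
- sanding_block_mid (a point): Centre of a loose cork sanding block, 45 x 70 x 28 mm. Bystander.
Things that resemble listed ones, but are neither listed nor needed, are in the scene too. Leave any orange look-alike of the part that bears round_mouth alone. What is shaped like the part that bears lever_pivot but yellow is not meant.

How it is judged:
On the way, in this order (a step that is already met when the one before it is completed fails the run):
1. the reset key is held fully down for about a second (within 1 mm of its stop for 0.7 s), the lever still off (value of joint round_key above 0.005 m and value of joint lever below 0.3 rad), for 0.7 s.
2. the reset key is let come back up, the lever still off (value of joint round_key below 0.001 m and value of joint lever below 0.3 rad), for 0.1 s.
3. the lever is pushed over to its far side (value of joint lever above 0.7 rad), for 0.2 s.
At the end, for the whole second after the job is handed in: Lever at least 0.70 rad over (stop at 0.8), both keys up (within 1 mm), each box upright (within 0.05 rad) and within 25 mm of where it stood, the four bystanders within 20 mm of where they stood (value of joint lever above 0.7 rad and value of joint each of round_key, square_key below 0.001 m and distance of each of round_mouth, square_mouth, lever_pivot from where it was at the start of the episode below 0.025 m and angle between each of round_mouth, square_mouth, lever_pivot's own z axis and vertical below 0.05 rad and distance of each of socket_mid, plug_mid, tin_mid, sanding_block_mid from where it was at the start of the episode below 0.02 m); the robot touches nothing.
It fails at once if the key in the square well is pressed (more than 2 mm) (value of joint square_key above 0.002 m).
It fails at once if a box is lifted more than 10 mm, tipped more than 0.15 rad or shoved more than 25 mm (height (world z) of any of round_mouth, square_mouth above 0.073 m or height (world z) of lever_pivot above 0.075 m or angle between any of round_mouth, square_mouth, lever_pivot's own z axis and vertical above 0.15 rad or distance of any of round_mouth, square_mouth, lever_pivot from where it was at the start of the episode above 0.025 m).
It fails at once if a bystander is moved more than 20 mm or knocked over (distance of any of socket_mid, plug_mid, tin_mid, sanding_block_mid from where it was at the start of the episode above 0.02 m or angle between any of socket_mid, plug_mid, tin_mid, sanding_block_mid's own z axis and vertical above 0.5 rad).
It also fails if it takes over 51 s, if anything falls off the work surface, if the arm or the gripper's body presses on something with over 40 N, if the wrist force passes 120 N, or if a joint passes its speed limit or range.

## Working session

There is one attempt and no reset: what is moved stays moved. The work goes in short steps, Python scripts to look and compute and a tool call to move; the robot and the scene stay as the last step left them, time stands still between calls to the robot, and variables do not carry over. Pictures are saved under pics/ and viewed, about 8 in all and at most 12, crops included, and the job is handed in when it is done.

Besides the shell and the picture viewer there is one more tool, called after "Call:" in YAML: its name, and indented under it one key for each argument. play_rows: Moves the arm, as the interface text tells. Its arguments: {"type":"object","properties":{"motion":{"type":"array","items":{"type":"object","properties":{"dx":{"type":"number"},"dy":{"type":"number"},"dz":{"type":"number"},"wx":{"type":"number"},"wy":{"type":"number"},"wz":{"type":"number"},"claw":{"type":"number"}}}},"squeeze":{"type":"number"}},"required":["motion"]}

```bash
mkdir -p pics; cat > h.py <<'E'
import numpy as np, cv2
from station import arm
def ray(c,px):
    K=np.array([[c["fx"],0,c["cx"]],[0,c["fy"],c["cy"]],[0,0,1]])
    u=cv2.undistortPoints(np.array([[px]],float),K,np.array(c["distortion"],float))[0,0]
    R=np.array(c["R"]);t=np.array(c["t"]);return -R.T@t, R.T@np.array([u[0],u[1],1])
def atz(c,px,z):
    o,d=ray(c,px);return o+d*(z-o[2])/d[2]
def proj(c,X):
    K=np.array([[c["fx"],0,c["cx"]],[0,c["fy"],c["cy"]],[0,0,1]])
    R=np.array(c["R"]);return cv2.projectPoints(np.array([X],float),cv2.Rodrigues(R)[0],np.array(c["t"],float),K,np.array(c["distortion"],float))[0][0,0]
Z=dict(round_mouth=.063,square_mouth=.063,lever_pivot=.065,socket_mid=.0225,plug_mid=.021,tin_mid=.015,sanding_block_mid=.014)
E
python3 - <<'E'
from h import *
print(arm.state())
for n in ("top","scene"):
    c=arm.camera(n);cv2.imwrite(f"pics/{n}1.png",c["img"])
    print(n,"cam at",-np.array(c["R"]).T@np.array(c["t"]))
    for k,z in Z.items():
        for d in arm.mark_of(k,c)[:4]:
            print(k,round(d["p"],2),np.round(d["position"]),atz(c,d["position"],z).round(3))
E
```

```text
{'time_s': 0.0, 'q': array([-1.37449514,  0.41795213, -0.01027881,  1.61417289,  0.00470569,
        1.11068534, -0.05302568]), 'joint_vel': array([-1.29619960e-03, -1.32949094e-03,  1.79294787e-04,  2.27983164e-04,
       -1.64671650e-04, -2.85641214e-05, -6.51051799e-04]), 'tau': array([-1.02978163e-03, -8.64449143e+01,  6.78686723e-01, -4.34907210e+01,
        1.90752838e-02,  7.56315014e-03, -4.50399125e-05]), 'position': array([0.14717847, 0.60710254, 0.25567454]), 'tcp_rot': array([-1.84402832e-05,  1.18638996e-01,  9.92937275e-01, -5.96974171e-04]), 'contact_force': array([-0.82193204,  0.46213467,  0.04946455]), 'ft_torque': array([0.02138682, 0.00348624, 0.03354656]), 'grip_width': 0.08545421036254454}
top cam at [4.63379203e-01 5.10130133e-04 1.05221684e+00]
round_mouth 0.75 [428. 145.] [ 0.692 -0.315  0.063]
round_mouth 0.63 [328. 214.] [ 0.505 -0.037  0.063]
round_mouth 0.61 [313. 151.] [0.677 0.002 0.063]
square_mouth 0.75 [408. 220.] [ 0.487 -0.25   0.063]
lever_pivot 0.85 [222. 210.] [0.518 0.248 0.065]
lever_pivot 0.79 [204. 137.] [0.72  0.299 0.065]
socket_mid 0.47 [249. 275.] [0.342 0.181 0.022]
plug_mid 0.59 [373. 273.] [ 0.341 -0.159  0.021]
tin_mid 0.62 [270. 126.] [0.763 0.123 0.015]
sanding_block_mid 0.59 [371. 119.] [ 0.781 -0.168  0.014]
scene cam at [ 0.90947609 -0.56187085  0.51736811]
round_mouth 0.85 [285. 330.] [ 0.691 -0.315  0.063]
round_mouth 0.83 [369. 212.] [0.671 0.002 0.063]
round_mouth 0.62 [290. 196.] [ 0.497 -0.033  0.063]
square_mouth 0.61 [214. 253.] [ 0.486 -0.25   0.063]
square_mouth 0.18 [385. 305.] [ 0.794 -0.199  0.063]
lever_pivot 0.94 [438. 157.] [0.722 0.306 0.065]
lever_pivot 0.69 [201. 218.] [ 0.391 -0.192  0.065]
lever_pivot 0.57 [360. 144.] [0.518 0.267 0.065]
socket_mid 0.66 [292. 153.] [0.337 0.195 0.023]
plug_mid 0.45 [198. 217.] [ 0.331 -0.156  0.021]
tin_mid 0.8 [426. 206.] [0.749 0.154 0.015]
sanding_block_mid 0.7 [383. 307.] [ 0.781 -0.165  0.014]
```

View pics/top1.png

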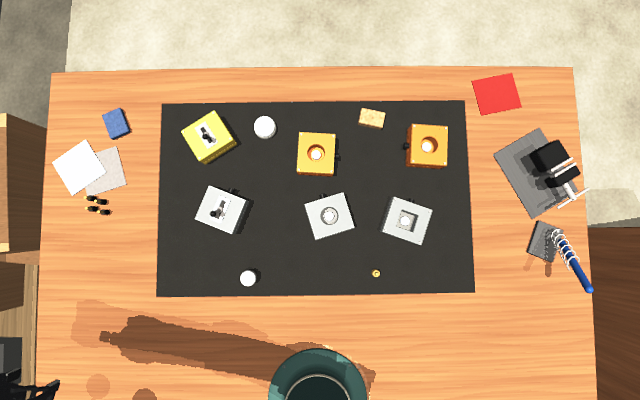

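View pics/scene1.png

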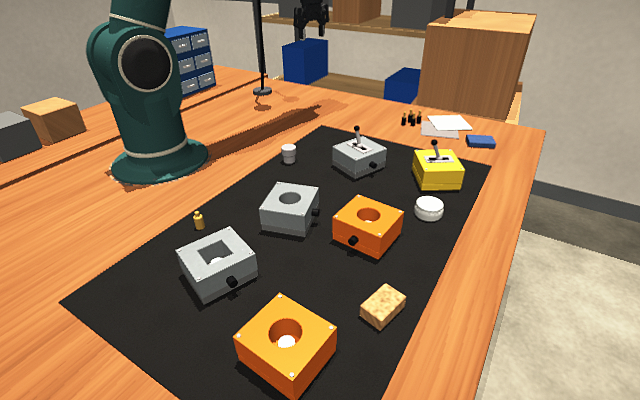

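Candidates for the round well in the top view are grey round (328,214), orange round (313,151), orange round (428,145) and grey square (408,220). I choose the grey round one. For the lever they are grey (222,210) and yellow (204,137), and I choose the grey one. I'll move above the round box with the fingers shut.

Call:
play_rows:
  motion:
    - {"dx": -38, "dy": -41.6, "claw": 0}
    - {"dx": -38, "dy": -41.6, "claw": 0}
    - {"dx": -38, "dy": -41.6, "claw": 0}
    - {"dx": -38, "dy": -41.6, "claw": 0}
    - {"dx": -38, "dy": -41.6, "claw": 0}
    - {"dx": -38, "dy": -41.6, "claw": 0}
    - {"dx": -38, "dy": -41.6, "claw": 0}
    - {"dx": -38, "dy": -41.6, "claw": 0}
    - {"dx": -38, "dy": -41.6, "claw": 0}
    - {"dx": -38, "dy": -41.6, "claw": 0}

```text
invalid input at $.motion[0]: expected keys dx, dy, dz, wx, wy, wz, claw
```

Call:
play_rows:
  motion:
    - {"dx": -38, "dy": -41.6, "dz": 0, "wx": 0, "wy": 0, "wz": 0, "claw": 0}
    - {"dx": -38, "dy": -41.6, "dz": 0, "wx": 0, "wy": 0, "wz": 0, "claw": 0}
    - {"dx": -38, "dy": -41.6, "dz": 0, "wx": 0, "wy": 0, "wz": 0, "claw": 0}
    - {"dx": -38, "dy": -41.6, "dz": 0, "wx": 0, "wy": 0, "wz": 0, "claw": 0}
    - {"dx": -38, "dy": -41.6, "dz": 0, "wx": 0, "wy": 0, "wz": 0, "claw": 0}
    - {"dx": -38, "dy": -41.6, "dz": 0, "wx": 0, "wy": 0, "wz": 0, "claw": 0}
    - {"dx": -38, "dy": -41.6, "dz": 0, "wx": 0, "wy": 0, "wz": 0, "claw": 0}
    - {"dx": -38, "dy": -41.6, "dz": 0, "wx": 0, "wy": 0, "wz": 0, "claw": 0}
    - {"dx": -38, "dy": -41.6, "dz": 0, "wx": 0, "wy": 0, "wz": 0, "claw": 0}
    - {"dx": -38, "dy": -41.6, "dz": 0, "wx": 0, "wy": 0, "wz": 0, "claw": 0}

```text
time_s: 2.05
position: [0.4249, 0.1014, 0.2566]
tcp_rot: [0.001, 0.116, 0.993, 0.003]
contact_force: [1.3, 1.3, -0.8]
grip_width: -0.0002
```

Call:
play_rows:
  motion:
    - {"dx": -30, "dy": -33, "dz": 0, "wx": 0, "wy": 0, "wz": 0, "claw": 0}
    - {"dx": -30, "dy": -33, "dz": 0, "wx": 0, "wy": 0, "wz": 0, "claw": 0}
    - {"dx": -30, "dy": -33, "dz": 0, "wx": 0, "wy": 0, "wz": 0, "claw": 0}
    - {"dx": 0, "dy": 0, "dz": 0, "wx": 0, "wy": 0, "wz": 0, "claw": 0}

```text
time_s: 2.55
position: [0.4926, -0.0236, 0.2572]
tcp_rot: [0.003, 0.118, 0.993, 0.003]
contact_force: [-0.7, 0.3, -0.2]
grip_width: -0.0001
```

```bash
cat > look.py <<'E'
from h import *
import sys
s=arm.state();print(s["time_s"],s["position"].round(4),s["tcp_rot"].round(3),s["contact_force"].round(1))
for n in ("wrist","top","scene"):
    c=arm.camera(n);cv2.imwrite(f"pics/{n}{sys.argv[1]}.png",c["img"])
    print(n,(-np.array(c["R"]).T@np.array(c["t"])).round(3))
    for k in ("round_mouth","lever_pivot"):
        for d in arm.mark_of(k,c)[:3]: print(k,round(d["p"],2),np.round(d["position"]),atz(c,d["position"],Z[k]).round(4))
E
python3 look.py 2
```

```text
2.55 [ 0.4926 -0.0236  0.2572] [0.003 0.118 0.993 0.003] [-0.7  0.3 -0.2]
wrist [ 0.423 -0.008  0.374]
round_mouth 0.81 [308. 187.] [ 0.5001 -0.0364  0.063 ]
lever_pivot 0.61 [615. 139.] [0.5228 0.2544 0.065 ]
top [4.630e-01 1.000e-03 1.052e+00]
round_mouth 0.92 [428. 145.] [ 0.69   -0.3144  0.063 ]
round_mouth 0.75 [318. 155.] [ 0.6667 -0.0119  0.063 ]
lever_pivot 0.95 [205. 136.] [0.7241 0.2972 0.065 ]
lever_pivot 0.89 [221. 211.] [0.516  0.2499 0.065 ]
scene [ 0.909 -0.562  0.517]
round_mouth 0.95 [286. 331.] [ 0.6918 -0.315   0.063 ]
round_mouth 0.92 [290. 196.] [ 0.4969 -0.0331  0.063 ]
round_mouth 0.74 [366. 213.] [ 0.6673 -0.0039  0.063 ]
lever_pivot 0.88 [359. 144.] [0.5146 0.2683 0.065 ]
lever_pivot 0.69 [437. 156.] [0.7189 0.3059 0.065 ]
```

View pics/wrist2.png

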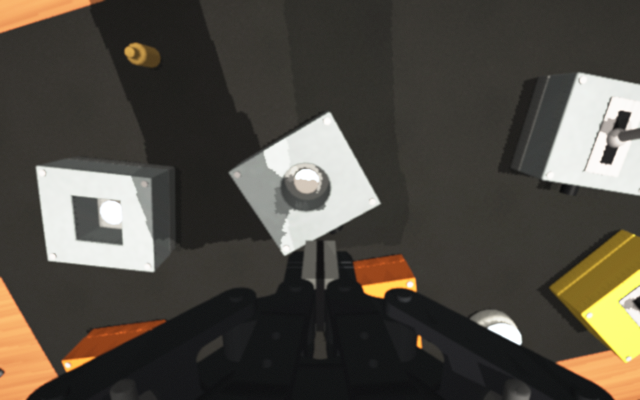

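The wrist view shows the grey round well at (306,186), the square well at left (98,220), the grey lever box at right (615,139), and orange and yellow boxes below. I'll check the well's centre against the box corners.

```bash
python3 - <<'E'
from h import *
c=arm.camera("wrist")
P=np.array([atz(c,p,.063) for p in [(330,112),(380,204),(286,255),(230,174)]])
print(P.round(4),P.mean(0),np.linalg.norm(P-np.roll(P,1,0),axis=1))
print(atz(c,(306,187),.063))
from scipy.spatial.transform import Rotation as R
q=arm.state()["tcp_rot"];M=R.from_quat(np.r_[q[1:],q[0]]).as_matrix();print(M.round(4))
T=np.array([.4995,-.0362,.10]);print(1000*M.T@(T-arm.state()["position"]))
E
```

```text
[[ 0.4362  0.0037  0.063 ]
 [ 0.5322  0.0319  0.063 ]
 [ 0.5636 -0.0711  0.063 ]
 [ 0.4699 -0.1009  0.063 ]] [ 0.50050255 -0.03409402  0.063     ] [0.10992146 0.10002472 0.10765071 0.09832885]
[ 0.49893501 -0.03404958  0.063     ]
[[-0.9732  0.2299  0.0054]
 [ 0.23    0.9732  0.0062]
 [-0.0038  0.0073 -1.    ]]
[-10.69799296 -14.92050873 157.16122922]
```

Call:
play_rows:
  motion:
    - {"dx": -4, "dy": -5, "dz": 30, "wx": 0, "wy": 0, "wz": 0, "claw": 0}
    - {"dx": -4, "dy": -5, "dz": 35, "wx": 0, "wy": 0, "wz": 0, "claw": 0}
    - {"dx": -1, "dy": -1, "dz": 35, "wx": 0, "wy": 0, "wz": 0, "claw": 0}
    - {"dx": 0, "dy": 0, "dz": 30, "wx": 0, "wy": 0, "wz": 0, "claw": 0}
    - {"dx": 0, "dy": 0, "dz": 15, "wx": 0, "wy": 0, "wz": 0, "claw": 0}
    - {"dx": 0, "dy": 0, "dz": 0, "wx": 0, "wy": 0, "wz": 0, "claw": 0}

```text
time_s: 3.8
position: [0.5, -0.0309, 0.1093]
tcp_rot: [0.004, 0.115, 0.993, 0.004]
contact_force: [-0.3, 0.0, -0.0]
grip_width: 0.0005
```

```bash
python3 look.py 3
```

```text
3.8 [ 0.5    -0.0309  0.1093] [0.004 0.115 0.993 0.004] [-0.3  0.  -0. ]
wrist [ 0.43  -0.016  0.226]
round_mouth 0.74 [305. 246.] [ 0.5018 -0.0392  0.063 ]
top [4.630e-01 1.000e-03 1.052e+00]
round_mouth 0.96 [316. 151.] [ 0.6765 -0.0074  0.063 ]
round_mouth 0.92 [426. 145.] [ 0.6914 -0.3084  0.063 ]
lever_pivot 0.97 [222. 211.] [0.5162 0.2475 0.065 ]
lever_pivot 0.66 [206. 136.] [0.7216 0.2958 0.065 ]
scene [ 0.909 -0.562  0.517]
round_mouth 0.86 [285. 330.] [ 0.6902 -0.3141  0.063 ]
round_mouth 0.85 [367. 212.] [0.6672 0.0024 0.063 ]
round_mouth 0.63 [288. 197.] [ 0.4956 -0.0384  0.063 ]
lever_pivot 0.65 [436. 157.] [0.7181 0.3042 0.065 ]
lever_pivot 0.56 [359. 146.] [0.5204 0.2556 0.065 ]
```

View pics/wrist3.png

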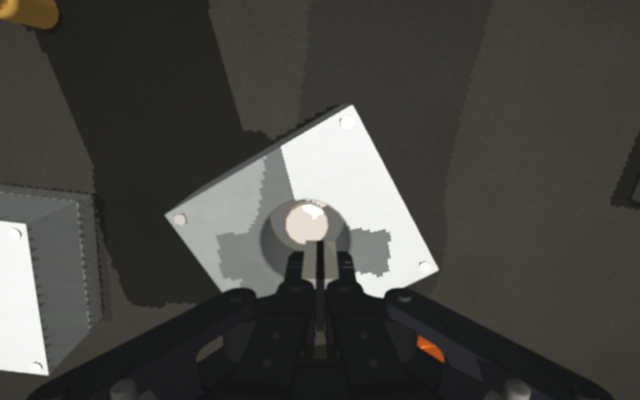

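```bash
python3 - <<'E'
from h import *
c=arm.camera("wrist")
P=np.array([atz(c,p,.063) for p in [(352,104),(440,270),(165,214)]])
print(P.round(4),P[1:].mean(0),np.linalg.norm(P-np.roll(P,1,0),axis=1))
for p in [(260,240),(350,240),(305,198)]: print(atz(c,p,.063).round(4))
from scipy.spatial.transform import Rotation as R
q=arm.state()["tcp_rot"];M=R.from_quat(np.r_[q[1:],q[0]]).as_matrix();print(M.round(4))
p=arm.state()["position"];tip=p+.025*M[:,2];print(tip,proj(c,tip))
E
```

```text
[[ 4.371e-01 -3.000e-04  6.300e-02]
 [ 5.341e-01  2.930e-02  6.300e-02]
 [ 4.686e-01 -1.054e-01  6.300e-02]] [ 0.50134381 -0.03805714  0.063     ] [0.10968795 0.10141447 0.14971596]
[ 0.4939 -0.0616  0.063 ]
[ 0.505  -0.0153  0.063 ]
[ 0.4769 -0.0329  0.063 ]
[[-0.9737  0.2275  0.0101]
 [ 0.2276  0.9737  0.0075]
 [-0.0082  0.0096 -0.9999]]
[ 0.50069723 -0.03069677  0.08498966] [320.37910435 258.20176509]
```

Call:
play_rows:
  motion:
    - {"dx": -2, "dy": -7, "dz": 0, "wx": 0.01, "wy": 0.008, "wz": 0, "claw": 0}
    - {"dx": 0, "dy": 0, "dz": 0, "wx": 0, "wy": 0, "wz": 0, "claw": 0}

```text
time_s: 4.55
position: [0.5009, -0.0388, 0.1101]
tcp_rot: [-0.0, 0.115, 0.993, -0.001]
contact_force: [0.0, 0.0, 0.5]
grip_width: -0.0001
```

Aligned to about 1 mm. Descending to just above the key.

Call:
play_rows:
  motion:
    - {"dx": 0, "dy": 0, "dz": 15, "wx": 0, "wy": 0, "wz": 0, "claw": 0}
    - {"dx": 0, "dy": 0, "dz": 15, "wx": 0, "wy": 0, "wz": 0, "claw": 0}
    - {"dx": 0, "dy": 0, "dz": 9, "wx": 0, "wy": 0, "wz": 0, "claw": 0}
    - {"dx": 0, "dy": 0, "dz": 0, "wx": 0, "wy": 0, "wz": 0, "claw": 0}

```text
time_s: 5.05
position: [0.5002, -0.0388, 0.0673]
tcp_rot: [-0.001, 0.115, 0.993, -0.001]
contact_force: [0.2, -0.4, 0.4]
grip_width: -0.0001
```

Call:
play_rows:
  motion:
    - {"dx": 0, "dy": 0, "dz": 4, "wx": 0, "wy": 0, "wz": 0, "claw": 0}
    - {"dx": 0, "dy": 0, "dz": 4, "wx": 0, "wy": 0, "wz": 0, "claw": 0}
    - {"dx": 0, "dy": 0, "dz": 2, "wx": 0, "wy": 0, "wz": 0, "claw": 0}
    - {"dx": 0, "dy": 0, "dz": 0, "wx": 0, "wy": 0, "wz": 0, "claw": 0}

```text
time_s: 5.55
position: [0.5004, -0.0388, 0.0573]
tcp_rot: [-0.001, 0.115, 0.993, -0.001]
contact_force: [-2.4, 0.2, 5.1]
grip_width: 0.0002
```

Call:
play_rows:
  motion:
    - {"dx": 0, "dy": 0, "dz": 1.5, "wx": 0, "wy": 0, "wz": 0, "claw": 0}
    - {"dx": 0, "dy": 0, "dz": 1, "wx": 0, "wy": 0, "wz": 0, "claw": 0}
    - {"dx": 0, "dy": 0, "dz": 0.5, "wx": 0, "wy": 0, "wz": 0, "claw": 0}

```text
time_s: 5.92
position: [0.5005, -0.0388, 0.0558]
tcp_rot: [-0.001, 0.115, 0.993, 0.0]
contact_force: [-9.3, 0.5, 23.5]
grip_width: 0.0001
```

At the stop: the force jumped to 23 N. Hold there.

Call:
play_rows:
  motion:
    - {"dx": 0, "dy": 0, "dz": 0.3, "wx": 0, "wy": 0, "wz": 0, "claw": 0}
    - {"dx": 0, "dy": 0, "dz": 0.3, "wx": 0, "wy": 0, "wz": 0, "claw": 0}
    - {"dx": 0, "dy": 0, "dz": 0.3, "wx": 0, "wy": 0, "wz": 0, "claw": 0}
    - {"dx": 0, "dy": 0, "dz": 0.3, "wx": 0, "wy": 0, "wz": 0, "claw": 0}

```text
time_s: 6.42
position: [0.5004, -0.0389, 0.056]
tcp_rot: [-0.0, 0.115, 0.993, 0.001]
contact_force: [-4.8, 0.5, 12.0]
grip_width: -0.0002
```

Call:
play_rows:
  motion:
    - {"dx": 0, "dy": 0, "dz": 0.3, "wx": 0, "wy": 0, "wz": 0, "claw": 0}
    - {"dx": 0, "dy": 0, "dz": 0.3, "wx": 0, "wy": 0, "wz": 0, "claw": 0}
    - {"dx": 0, "dy": 0, "dz": 0.3, "wx": 0, "wy": 0, "wz": 0, "claw": 0}
    - {"dx": 0, "dy": 0, "dz": 0.3, "wx": 0, "wy": 0, "wz": 0, "claw": 0}

```text
time_s: 6.92
position: [0.5004, -0.0389, 0.056]
tcp_rot: [-0.0, 0.115, 0.993, 0.001]
contact_force: [-4.8, -0.8, 11.6]
grip_width: -0.0001
```

Call:
play_rows:
  motion:
    - {"dx": 0, "dy": 0, "dz": 0.4, "wx": 0, "wy": 0, "wz": 0, "claw": 0}
    - {"dx": 0, "dy": 0, "dz": -4, "wx": 0, "wy": 0, "wz": 0, "claw": 0}
    - {"dx": 0, "dy": 0, "dz": -10, "wx": 0, "wy": 0, "wz": 0, "claw": 0}
    - {"dx": 0, "dy": 0, "dz": -20, "wx": 0, "wy": 0, "wz": 0, "claw": 0}
    - {"dx": 0, "dy": 0, "dz": -30, "wx": 0, "wy": 0, "wz": 0, "claw": 0}
    - {"dx": 0, "dy": 0, "dz": -40, "wx": 0, "wy": 0, "wz": 0, "claw": 0}
    - {"dx": 0, "dy": 0, "dz": -30, "wx": 0, "wy": 0, "wz": 0, "claw": 0}
    - {"dx": 0, "dy": 0, "dz": 0, "wx": 0, "wy": 0, "wz": 0, "claw": 0}

```text
time_s: 7.92
position: [0.5008, -0.0394, 0.1965]
tcp_rot: [0.001, 0.115, 0.993, 0.001]
contact_force: [0.4, 0.1, -1.9]
grip_width: -0.0003
```

Call:
play_rows:
  motion:
    - {"dx": 23, "dy": 47, "dz": -8, "wx": 0, "wy": 0, "wz": 0, "claw": 0}
    - {"dx": 23, "dy": 47, "dz": -8, "wx": 0, "wy": 0, "wz": 0, "claw": 0}
    - {"dx": 23, "dy": 47, "dz": 0, "wx": 0, "wy": 0, "wz": 0, "claw": 0}
    - {"dx": 23, "dy": 47, "dz": 0, "wx": 0, "wy": 0, "wz": 0, "claw": 0}
    - {"dx": 23, "dy": 47, "dz": 0, "wx": 0, "wy": 0, "wz": 0, "claw": 0}
    - {"dx": 0, "dy": 0, "dz": 0, "wx": 0, "wy": 0, "wz": 0, "claw": 0}

```text
time_s: 8.68
position: [0.4398, 0.223, 0.2118]
tcp_rot: [0.001, 0.116, 0.993, 0.001]
contact_force: [0.6, -1.6, 0.3]
grip_width: 0.0002
```

```bash
python3 look.py 4
```

```text
8.675 [0.4398 0.223  0.2118] [0.001 0.116 0.993 0.001] [ 0.6 -1.6  0.3]
wrist [0.37  0.239 0.329]
round_mouth 0.86 [ 63. 314.] [ 0.5016 -0.0385  0.063 ]
lever_pivot 0.79 [375. 268.] [0.5197 0.2539 0.065 ]
lever_pivot 0.73 [248.  73.] [0.3404 0.1919 0.065 ]
top [4.630e-01 1.000e-03 1.052e+00]
round_mouth 0.93 [315. 151.] [ 0.6779 -0.0034  0.063 ]
round_mouth 0.89 [428. 148.] [ 0.6816 -0.3138  0.063 ]
round_mouth 0.55 [328. 218.] [ 0.4951 -0.0371  0.063 ]
lever_pivot 0.96 [202. 134.] [0.7302 0.307  0.065 ]
lever_pivot 0.8 [220. 210.] [0.5184 0.2518 0.065 ]
scene [ 0.909 -0.562  0.517]
round_mouth 0.98 [364. 211.] [0.6619 0.0008 0.063 ]
round_mouth 0.72 [286. 330.] [ 0.6916 -0.3143  0.063 ]
round_mouth 0.55 [287. 196.] [ 0.4927 -0.0356  0.063 ]
lever_pivot 0.9 [357. 147.] [0.5186 0.249  0.065 ]
lever_pivot 0.83 [437. 159.] [0.7242 0.2911 0.065 ]
```

View pics/wrist4.png

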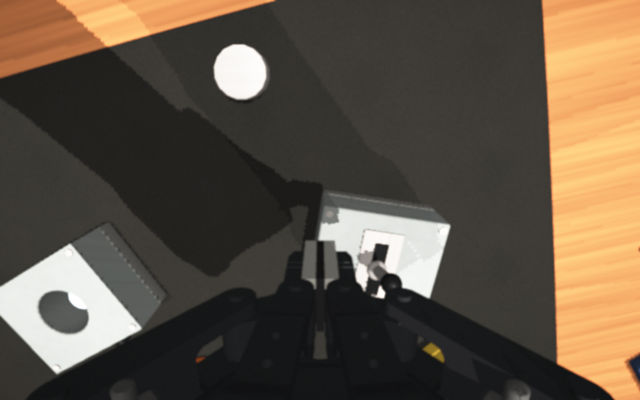

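The wrist view shows the grey lever box at lower right, slot near (375,265), rod running to the black ball at (392,283), near-right top corner at (449,226).

```bash
python3 - <<'E'
from h import *
c=arm.camera("wrist")
im=cv2.resize(c["img"][180:330,290:470],None,fx=4,fy=4,interpolation=cv2.INTER_CUBIC);cv2.imwrite("pics/w5.png",im)
for p,z in [((449,226),.063),((427,297),.063),((323,207),.063),((392,283),.111),((380,248),.063),((375,268),.065)]: print(p,atz(c,p,z).round(4))
E
```

```text
(449, 226) [0.4995 0.3182 0.063 ]
(427, 297) [0.5638 0.2897 0.063 ]
(323, 207) [0.4573 0.2179 0.063 ]
(392, 283) [0.5112 0.2565 0.111 ]
(380, 248) [0.5054 0.2571 0.063 ]
(375, 268) [0.5222 0.2491 0.065 ]
```

View pics/w5.png

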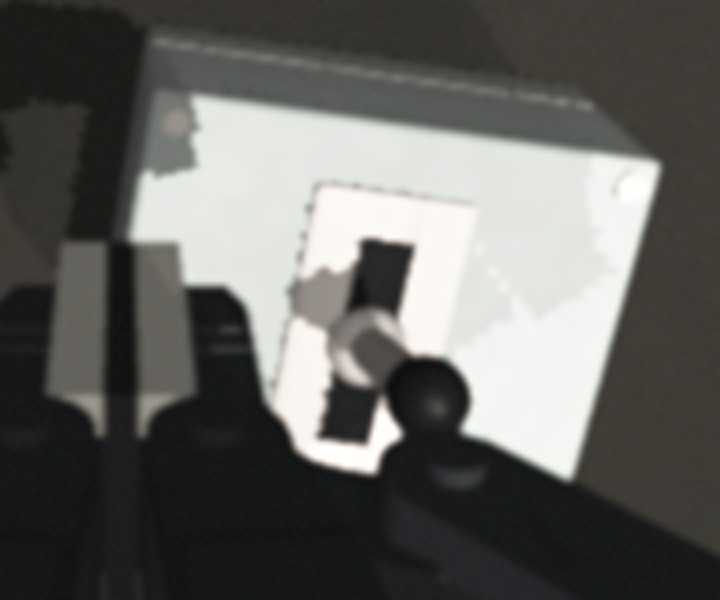

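```bash
python3 - <<'E'
from h import *
c=arm.camera("wrist")
A,B,C=[atz(c,p,.063) for p in [(325.5,203),(455,220.7),(433.7,299.5)]]
e=(B-A)/np.linalg.norm(B-A);n=np.array([e[1],-e[0],0]);print(np.linalg.norm(B-A),A,B,(C-B)/np.linalg.norm(C-B))
piv=(A+B)/2+.05*n;print("xaxis",n,"yaw",np.arctan2(n[1],n[0]),"pivot",piv)
b=atz(c,(397.5,278.7),.111);print("ball",b,"rel along,across",(b-piv)@n,(b-piv)@e)
for f in((360,240),(415,243),(320,437),(370,443)):print("slot",atz(c,(290+f[0]/4,180+f[1]/4),.063))
s=arm.state();print(s["position"])
from scipy.spatial.transform import Rotation as R
q=s["tcp_rot"];M=R.from_quat(np.r_[q[1:],q[0]]).as_matrix();print(M.round(4),"tool yaw -x:",np.arctan2(-M[1,0],-M[0,0]))
E
```

```text
0.11115342705431547 [0.45431791 0.22085684 0.063     ] [0.49582962 0.32396777 0.063     ] [ 0.92991973 -0.36776256  0.        ]
xaxis [ 0.92764501 -0.37346316  0.        ] yaw -0.3827395103379472 pivot [0.52145601 0.25373915 0.063     ]
ball [0.50857824 0.2611838  0.111     ] rel along,across -0.01472630652689036 0.0020966252186873278
slot [0.49793454 0.25865029 0.063     ]
slot [0.50147235 0.27004785 0.063     ]
slot [0.54318114 0.24090127 0.063     ]
slot [0.54743315 0.25158618 0.063     ]
[0.44146197 0.21909309 0.21246466]
[[-0.9715  0.2368  0.0025]
 [ 0.2368  0.9715  0.0018]
 [-0.002   0.0023 -1.    ]] tool yaw -x: -0.23911857975031076
```

Call:
play_rows:
  motion:
    - {"dx": -12.5, "dy": 29.5, "dz": 0, "wx": 0, "wy": 0, "wz": 0, "claw": 0}
    - {"dx": -12.5, "dy": 29.5, "dz": 0, "wx": 0, "wy": 0, "wz": 0, "claw": 0}
    - {"dx": 0, "dy": 0, "dz": 0, "wx": 0, "wy": 0, "wz": 0.143, "claw": 0}
    - {"dx": 0, "dy": 0, "dz": 0, "wx": 0, "wy": 0, "wz": 0, "claw": 0}

```text
time_s: 9.72
position: [0.4812, 0.2713, 0.2127]
tcp_rot: [0.001, 0.192, 0.981, 0.001]
contact_force: [-0.3, -1.7, -0.1]
grip_width: -0.0
```

```bash
cat > rel.py <<'E'
from h import *
from scipy.spatial.transform import Rotation as R
n=np.array([.928,-.372,0]);e=np.array([.372,.928,0]);P=np.array([.522,.2545,.065])
s=arm.state();q=s["tcp_rot"];M=R.from_quat(np.r_[q[1:],q[0]]).as_matrix()
t=s["position"]+.025*M[:,2]-P
print("along %.1f across %.1f tip above pivot %.1f"%(t@n*1e3,t@e*1e3,t[2]*1e3),"yaw",np.arctan2(-M[1,0],-M[0,0]).round(3),"z",M[:,2].round(3),s["time_s"],s["contact_force"].round(1))
E
python3 rel.py
```

```text
along -44.1 across 0.5 tip above pivot 122.7 yaw -0.385 z [ 0.003  0.002 -1.   ] 9.725 [-0.3 -1.7 -0.1]
```

Call:
play_rows:
  motion:
    - {"dx": 3, "dy": 0, "dz": 30, "wx": 0, "wy": 0, "wz": 0, "claw": 0}
    - {"dx": 0, "dy": 0, "dz": 30, "wx": 0, "wy": 0, "wz": 0, "claw": 0}
    - {"dx": 0, "dy": 0, "dz": 25, "wx": 0, "wy": 0, "wz": 0, "claw": 0}
    - {"dx": 0, "dy": 0, "dz": 7, "wx": 0, "wy": 0, "wz": 0, "claw": 0}
    - {"dx": 0, "dy": 0, "dz": 0, "wx": 0, "wy": 0, "wz": 0, "claw": 0}

```text
time_s: 10.35
position: [0.4788, 0.2724, 0.1197]
tcp_rot: [0.002, 0.184, 0.983, 0.002]
contact_force: [0.5, 0.8, 0.9]
grip_width: -0.0
```

```bash
python3 rel.py
```

```text
along -46.6 across 0.6 tip above pivot 29.7 yaw -0.37 z [ 0.004  0.004 -1.   ] 10.35 [0.5 0.8 0.9]
```

Height and alignment are good. Push along the box's +x to about −8 mm.

Call:
play_rows:
  motion:
    - {"dx": -9, "dy": 0, "dz": 0, "wx": 0, "wy": 0, "wz": 0, "claw": 0}
    - {"dx": -8, "dy": 0, "dz": 0, "wx": 0, "wy": 0, "wz": 0, "claw": 0}
    - {"dx": -8, "dy": 0, "dz": 0, "wx": 0, "wy": 0, "wz": 0, "claw": 0}
    - {"dx": -8, "dy": 0, "dz": 0, "wx": 0, "wy": 0, "wz": 0, "claw": 0}
    - {"dx": 0, "dy": 0, "dz": 0, "wx": 0, "wy": 0, "wz": 0, "claw": 0}

```text
time_s: 10.98
position: [0.5131, 0.2598, 0.1225]
tcp_rot: [0.003, 0.184, 0.983, 0.004]
contact_force: [-0.6, 0.2, 0.2]
grip_width: -0.0005
```

```bash
python3 rel.py
```

```text
along -10.1 across 1.8 tip above pivot 32.5 yaw -0.369 z [ 0.007  0.006 -1.   ] 10.975 [-0.6  0.2  0.2]
```

Call:
play_rows:
  motion:
    - {"dx": -3, "dy": 0, "dz": 1, "wx": 0, "wy": 0, "wz": 0, "claw": 0}
    - {"dx": -2, "dy": 0, "dz": 0.5, "wx": 0, "wy": 0, "wz": 0, "claw": 0}
    - {"dx": -1, "dy": 0, "dz": 0.5, "wx": 0, "wy": 0, "wz": 0, "claw": 0}
    - {"dx": 0, "dy": 0, "dz": 0, "wx": 0, "wy": 0, "wz": 0, "claw": 0}

```text
time_s: 11.48
position: [0.5188, 0.2578, 0.1203]
tcp_rot: [0.003, 0.183, 0.983, 0.004]
contact_force: [-1.2, 1.0, 1.2]
grip_width: -0.0001
```

```bash
python3 rel.py; python3 - <<'E'
from h import *
c=arm.camera("scene");cv2.imwrite("pics/s6.png",cv2.resize(c["img"][90:220,280:480],None,fx=4,fy=4,interpolation=cv2.INTER_CUBIC))
E
```

```text
along -4.1 across 2.1 tip above pivot 30.3 yaw -0.369 z [ 0.007  0.006 -1.   ] 11.475 [-1.2  1.   1.2]
```

View pics/s6.png

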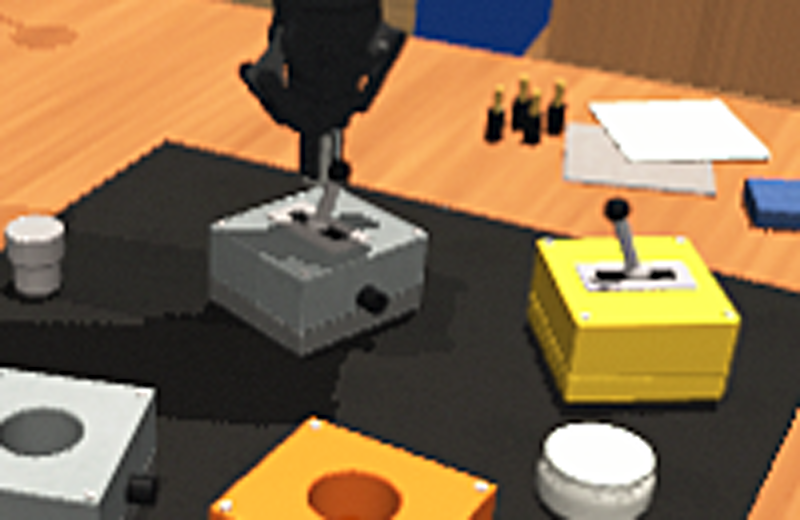

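The lever has swung over and the ball is at crop (337,168). The force is still about 1 N, so I'll continue gently to the stop.

Call:
play_rows:
  motion:
    - {"dx": -2, "dy": 0, "dz": 0, "wx": 0, "wy": 0, "wz": 0, "claw": 0}
    - {"dx": -1.5, "dy": 0, "dz": 0, "wx": 0, "wy": 0, "wz": 0, "claw": 0}
    - {"dx": 0, "dy": 0, "dz": 0, "wx": 0, "wy": 0, "wz": 0, "claw": 0}

```text
time_s: 11.9
position: [0.5205, 0.2572, 0.1199]
tcp_rot: [0.001, 0.183, 0.983, 0.003]
contact_force: [-5.0, 0.7, 3.2]
grip_width: -0.0002
```

```bash
python3 rel.py
```

```text
along -2.4 across 2.2 tip above pivot 29.9 yaw -0.368 z [ 0.003  0.006 -1.   ] 11.9 [-5.   0.7  3.2]
```

Call:
play_rows:
  motion:
    - {"dx": -2, "dy": 0, "dz": 0, "wx": 0, "wy": 0, "wz": 0, "claw": 0}
    - {"dx": -1, "dy": 0, "dz": 0, "wx": 0, "wy": 0, "wz": 0, "claw": 0}

```text
time_s: 12.15
position: [0.5218, 0.2569, 0.1198]
tcp_rot: [-0.001, 0.182, 0.983, 0.003]
contact_force: [-9.1, 0.9, 8.3]
grip_width: -0.0001
```

```bash
python3 rel.py
```

```text
along -1.2 across 2.3 tip above pivot 29.8 yaw -0.366 z [-0.     0.007 -1.   ] 12.15 [-9.1  0.9  8.3]
```

Resistance is now rising sharply, about 12 N over the last 1 mm, which fits the stop. Back off along −x, then raise.

Call:
play_rows:
  motion:
    - {"dx": 5, "dy": 0, "dz": 0, "wx": 0, "wy": 0, "wz": 0, "claw": 0}
    - {"dx": 15, "dy": 0, "dz": 0, "wx": 0, "wy": 0, "wz": 0, "claw": 0}
    - {"dx": 20, "dy": 0, "dz": 0, "wx": 0, "wy": 0, "wz": 0, "claw": 0}
    - {"dx": 10, "dy": 0, "dz": -30, "wx": 0, "wy": 0, "wz": 0, "claw": 0}
    - {"dx": 10, "dy": 0, "dz": -40, "wx": 0, "wy": 0, "wz": 0, "claw": 0}
    - {"dx": 0, "dy": 0, "dz": -40, "wx": 0, "wy": 0, "wz": 0, "claw": 0}
    - {"dx": 0, "dy": 0, "dz": 0, "wx": 0, "wy": 0, "wz": 0, "claw": 0}

```text
time_s: 13.02
position: [0.4581, 0.2808, 0.2324]
tcp_rot: [-0.001, 0.181, 0.984, 0.003]
contact_force: [-0.1, 0.2, -0.6]
grip_width: 0.0002
```

```bash
python3 rel.py; python3 look.py 7; python3 - <<'E'
import cv2,numpy as np
a=cv2.imread("pics/scene7.png")[100:230,250:480];b=cv2.imread("pics/top7.png")[180:300,190:440]
f=lambda i:cv2.resize(i,(600,300),interpolation=cv2.INTER_CUBIC)
cv2.imwrite("pics/m7.png",np.vstack([f(a),f(b)]))
E
```

```text
along -69.2 across 0.7 tip above pivot 142.4 yaw -0.363 z [-0.001  0.007 -1.   ] 13.025 [-0.1  0.2 -0.6]
13.025 [0.4581 0.2808 0.2324] [-0.001  0.181  0.984  0.003] [-0.1  0.2 -0.6]
wrist [0.392 0.305 0.35 ]
round_mouth 0.66 [ 43. 330.] [ 0.5009 -0.0371  0.063 ]
top [4.630e-01 1.000e-03 1.052e+00]
round_mouth 0.9 [317. 154.] [ 0.6698 -0.0087  0.063 ]
round_mouth 0.68 [328. 214.] [ 0.5055 -0.0354  0.063 ]
round_mouth 0.62 [428. 147.] [ 0.6852 -0.3136  0.063 ]
lever_pivot 0.76 [204. 137.] [0.7214 0.3004 0.065 ]
lever_pivot 0.63 [220. 210.] [0.5208 0.2516 0.065 ]
scene [ 0.909 -0.562  0.517]
round_mouth 0.87 [366. 211.] [0.6642 0.0026 0.063 ]
round_mouth 0.86 [288. 197.] [ 0.4975 -0.0381  0.063 ]
round_mouth 0.8 [286. 331.] [ 0.6922 -0.3152  0.063 ]
lever_pivot 0.89 [437. 157.] [0.7206 0.3038 0.065 ]
lever_pivot 0.56 [357. 144.] [0.511  0.2634 0.065 ]
```

View pics/m7.png

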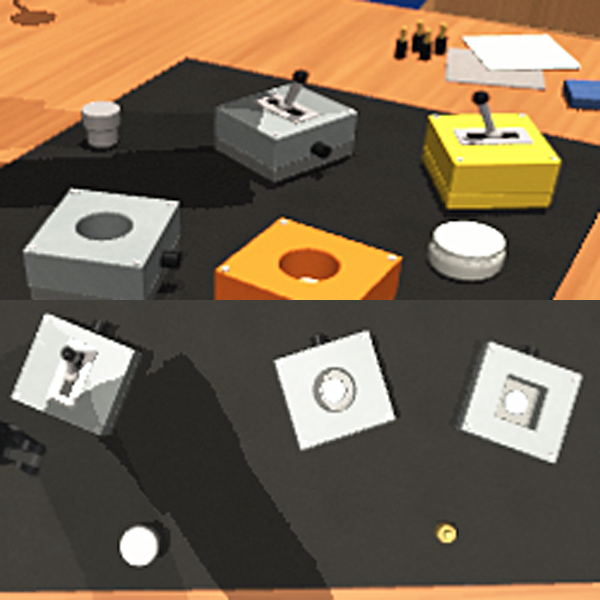

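View pics/wrist7.png

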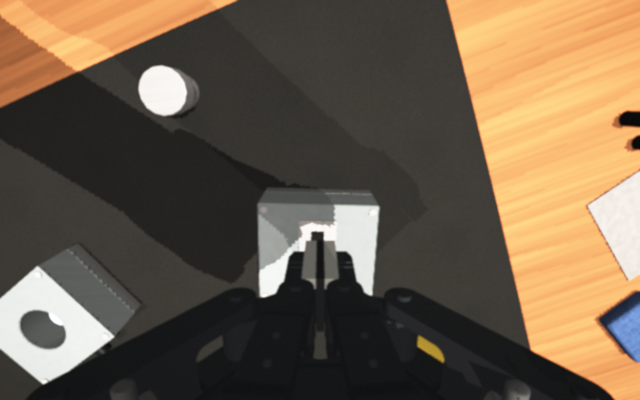

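The lever now leans to the far side, with the ball at scene (365,133) and top (219,201). I'll triangulate its angle and check the things' shifts.

```bash
cat > lev.py <<'E'
from h import *
P=np.array([.522,.2545,.065]);n=np.array([.928,-.372,0])
obs=[]
for nm,g in (("scene",(365,133.4)),("top",(219.2,201.2))):
    c=arm.camera(nm);x,y=int(g[0])-6,int(g[1])-6
    w=c["img"][y:y+13,x:x+13].max(2);m=w<60;ys,xs=np.nonzero(m)
    px=(xs.mean()+x,ys.mean()+y) if m.sum()>5 else g;obs.append(ray(c,px));print(nm,px,m.sum())
    for L in (0.5,.6,.7,.8):
        a=L-.4;print(L,proj(c,P+.05*(np.sin(a)*n+np.array([0,0,np.cos(a)]))).round(1))
A=sum(np.eye(3)-np.outer(d,d)/(d@d) for o,d in obs);b=sum((np.eye(3)-np.outer(d,d)/(d@d))@o for o,d in obs)
X=np.linalg.solve(A,b);print("ball",X,"angle",.4+np.arctan2((X-P)@n,X[2]-P[2]),np.linalg.norm(X-P))
E
python3 lev.py
python3 - <<'E'
from h import *
for nm in("top","scene"):
    c=arm.camera(nm)
    for k in("square_mouth","socket_mid","plug_mid","tin_mid","sanding_block_mid"):
        for d in arm.mark_of(k,c)[:1]:print(nm,k,round(d["p"],2),np.round(d["position"]))
E
```

```text
scene (np.float64(365.2368421052632), np.float64(134.6315789473684)) 38
0.5 [361.4 130.2]
0.6 [362.7 131.1]
0.7 [363.9 132.2]
0.8 [365.1 133.4]
top (np.float64(220.14705882352942), np.float64(202.35294117647058)) 34
0.5 [215.2 206.2]
0.6 [216.  204.4]
0.7 [216.9 202.6]
0.8 [217.7 201. ]
ball [0.53930558 0.24329005 0.10841397] angle 0.836056330122712 0.04806161139653541
top square_mouth 0.81 [409. 223.]
top socket_mid 0.65 [250. 276.]
top plug_mid 0.6 [374. 275.]
top tin_mid 0.56 [372. 117.]
top sanding_block_mid 0.89 [370. 118.]
scene square_mouth 0.82 [214. 249.]
scene socket_mid 0.75 [292. 152.]
scene plug_mid 0.58 [198. 218.]
scene tin_mid 0.79 [429. 207.]
scene sanding_block_mid 0.68 [384. 305.]
```

```bash
python3 -c "
from station import arm
print(arm.state()['time_s']);print(arm.finish_job())"
```

```text
14.175
the job is handed in; nothing more can be done
None
```

I pressed the reset key, let it back up, then pushed the lever over to the far side. I handed the job in at 14.2 s; no verdict is reported.

- **Key:** With shut fingertips in the grey round well, the force jumped to 23 N at the stop, with the tip at about 31 mm, as expected. I held it for a little over a second at about 12 N, well above the 5 N needed. I then lifted clear; the top view shows the cap in the well, but I did not measure its height.
- **Lever:** I pushed it along the grey switch box's +x until resistance rose to about 12 N, then backed off. Measuring the ball from two cameras gave 0.84 rad. That fits the 0.8 stop within camera error of about 0.04 rad, well above the 0.70 needed.
- **Surroundings:** The positions I re-checked agreed with the start to within a few pixels. The one exception was the tin in the top view, where the network reported the sanding block's spot instead. The scene view showed the tin where it was. The last force reading was near zero, with the fingers raised clear of everything.

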